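Hang the ear defenders on the charging bar with the power off

TASK

Put the electronic ear defenders (the pair with thick boxy cups and a padded crown block) on charge. First nudge the charging station's flush slide switch to off (towards the robot) by its small ridge, then lower the ear defenders over the middle of the station's bar so that they hang there with one cup on each side of it, without dropping them, and finally nudge the switch back to on (away from the robot). Leave the plain wire-band ear defenders and the other things on the bench where they are.

Things in the scene. Friction and masses are not known exactly. Their poses are not given: they have to be found in the camera images.
- station: fixed charging station; x away from the robot, y left along the bar, z up; origin on the table under the bar's middle. Plate 120 x 340 x 10 mm, y -105 to +235 mm. Bar: 16 mm steel rod along y, centre at z = 125 mm, on 16 mm posts at y = -85 and +85 mm (24 mm collars, top at 137 mm). Grey control box 110 (x) x 64 (y) mm centred at y = +170 mm, flat top at z = 70 mm, slide switch in its top
- bar_top (a point): top of the bar (z = 133 mm of the station) midway between the posts; axes as the station's
- ridge (a point): top centre of the switch's ridge; moves with it. The switch is a grey plate 46 x 30 mm set flush in the box's top; across it runs the ridge, 8 mm thick along x, 28 mm long along y, its top 9 mm above the box's flat top. Slides along the station's x; axes as the station's
- switch (a joint): slide switch, m: 0 = on (end away from the robot), 0.016 = off (end towards the robot, so it grows against the station's x). A detent pushes it to the nearer end with up to about 3.2 N, plus 0.6 N friction; 2 mm past the middle (0.008) it snaps home by itself. Starts on
- ear_set: electronic ear defenders, loose, about 240 g, standing on two cups, arch up; 152 (x) x 60 (y) x 132 mm high. Origin: centre of the underside; x from cup to cup (symmetrical), y across the band, z up. Cups: grey boxes 26 x 60 x 70 mm with cushions, 72 mm clear between these. Crown: see crown; the sloping band arms beside it are 22 mm wide
- crown (a point): top centre of the crown, a dark rubber block 52 (x) x 28 (y) x 24 mm high on the electronic ear defenders; its underside rests on the bar when they hang. Grip it across y by its upper 13 mm or so, so that the fingertips stay clear of the bar; axes as the body's
- plain_set: plain ear defenders to be left alone, loose: two bare wire bands and thin black cups, 126 x 50 x 120 mm, standing on the cups; origin at the underside, centre; the two pairs may stand in each other's place
- screwdriver: screwdriver with red handle, 185 mm long, lying on the table, loose; leave it alone; origin at the underside, centre
- jig: L-shaped wooden block 40 x 80 x 50 mm, loose; leave it alone; origin at the underside, centre

How it is judged:
By the outcome, as a careful person would: the job done as asked, in the order asked, and still so for the second after the job is handed in, with the robot touching nothing.
It also fails if it takes over 64 s, if anything falls off the work surface, if the arm or the gripper's body presses on something with over 40 N, if the wrist force passes 120 N, or if a joint passes its speed limit or range.

ROBOT

A 7-joint arm with a two-finger parallel gripper is mounted at the origin on a cart in front of the work surface, level with it; the furniture and walls round the work are solid. World frame = base frame: x ahead of the robot, y to its left, z up, the work surface at z = 0. Lengths are in m, angles in rad, forces in N, time in s.
With the tool pointing down it reaches from about 0.425 to 1.025 m from the base axis. Payload 9.4 kg.
Tool frame: the origin (TCP) lies at the very end of the fingers, on their centre line; the grasp point (between the pads) lies 19 mm behind it (bot.hold_point_z is the distance from the TCP to the grasp point, in m); z points along the fingers, y is the line along which they close (so a half turn about z gives the same grasp; the last joint's range is limited). The gripper opens to 93 mm and grips with 3 to 60 N. Pads are 15 mm wide; open, the fingers measure 128 mm over their backs; the gripper's body (75 mm by 188 mm) begins 65 mm behind the grasp point.
Start: joints at [1.231, 0.599, -0.003, 1.599, 0.002, 0.943, -0.08], TCP at [0.188, -0.7, 0.219] pointing down, gripper open.
Joint ranges: [-2.57, 2.57], [-0.35, 1.97], [-1.29, 1.29], [0.11, 2.56], [-1.05, 4.19], [0.11, 1.86], [-2.63, 2.63]. Speed limits (rad/s): [2.22, 2.22, 3.01, 3.01, 3.14, 3.14, 3.14].

INTERFACE

Orientations are given as a 3x3 rotation matrix whose columns are the frame's x, y, z axes.
In Python, from station import bot gives the robot as it stands.
- The arm moves only by the tool steer_hand, called after "Emit:" by a JSON object that holds its "api" and its "payload", one argument or row to a line. Schema: {"type":"object","properties":{"steps":{"type":"array","items":{"type":"array","items":{"type":"array","items":{"type":"number"},"minItems":7,"maxItems":7},"minItems":1,"maxItems":8},"minItems":1,"maxItems":1},"only":{"type":"string"},"quiet":{"type":"boolean"},"lines":{"type":"string"}},"required":["steps"],"additionalProperties":false}. steps is a list that holds a single list of rows (three levels of brackets), with 1 to 8 rows, each of 7 numbers: the finger opening in m, then dx, dy, dz in shares of the most that a row can go, 1 being 50 mm, then a rotation vector rx, ry, rz in a scale on which 1.0 is 4 rad; each row shifts and turns the commanded pose from where the row before left it, along the tool's axes as they then stand; what a row does not reach is not made up. A row lasts 1/10 s, in which the tool goes at most 0.05 m and 0.15 rad, less where a joint would pass 70% of its speed; a pose out of reach is approached as far as the arm can. The fingers move at their own pace and stop on an object; the grip force is fixed at half the most. Time passes only in rows, so rows that do not move let the fingers close. The tool returns the time, the measured TCP pose, the force, the opening and the grip force at its end. only (a regular expression) keeps the lines of the reply that match it, lines (a string "A,B") keeps lines A to B, and quiet returns only ok. No shift or turn number may pass 1 either way. Input that does not fit is refused with a message, and nothing moves.
- bot.get_state(): the state, without advancing time (a new reading comes with each control period).
- bot.get_image(name): name is "scene" or "top" or "wrist"; returns a dict with "frame" (480x640x3 uint8, red, green, blue), "mtx" (3x3 intrinsics, pixels), "cam_to_world" (4x4, takes a point from camera to world coordinates). Camera axes: x right, y up, looking along -z (the intrinsics and any distortion apply to the point x, -y, -z); pixel columns grow to the right and rows downward; lengths in m; the calibration is good to about 2 mm. A picture is of the moment at which its call begins. There is no depth.
- bot.job_done(): hands the job in; it is judged then, once.
The state is a dict: "time_s": time; "joints": joint angles; "joint_vel": joint speeds; "joint_efforts": joint torques, N m; "ee_pos": TCP position; "tcp_rot": TCP orientation; "ft_force": force on the tool from outside, world axes, zero at the start; "torque": the same for the moment, N m; "finger_gap": finger opening in m; "gripper_force": force on a finger pad.
Only numpy, scipy, OpenCV 4.12 (cv2) and the standard library are available. Lean on these libraries where they do the work, as an engineer would, in place of code of your own. Each camera call takes 0.05 s, during which the arm holds its last target. There are 200 camera calls.

## Working session

There is one attempt and no reset: what is moved stays moved. The work goes in short steps, Python scripts to look and compute and a tool call to move; the robot and the scene stay as the last step left them, time stands still between calls to the robot, and variables do not carry over. Pictures are saved under pics/ and viewed, at most 10 in all, crops included, and the job is handed in when it is done.

```bash
ls; mkdir -p pics; python3 - <<'E'
from station import bot
import cv2,numpy as np
s=bot.get_state();print(s['time_s'],s['ee_pos'],np.round(s['tcp_rot'],3),bot.hold_point_z)
for n in("scene","top"):
    d=bot.get_image(n);cv2.imwrite(f"pics/{n}0.png",d["frame"][:,:,::-1]);np.savez(f"pics/{n}0.npz",**d);print(n,d["mtx"].tolist(),np.round(d["cam_to_world"],3).tolist(),d.keys())
E
```

```text
pics
station.py
0.0 [ 0.18818058 -0.69963033  0.21773687] [[ 0.966  0.26  -0.001]
 [ 0.26  -0.966  0.002]
 [-0.    -0.002 -1.   ]] 0.0188
scene [[443.17458532955493, 0.0, 320.3310806891291], [0.0, 443.17458532955493, 238.90855698976904], [0.0, 0.0, 1.0]] [[-0.782, 0.442, -0.439, 0.148], [-0.623, -0.557, 0.549, 0.506], [-0.002, 0.703, 0.711, 0.767], [0.0, 0.0, 0.0, 1.0]] dict_keys(['frame', 'mtx', 'cam_to_world'])
top [[500.1851538970205, 0.0, 319.2168839056984], [0.0, 500.1851538970205, 231.07558539323202], [0.0, 0.0, 1.0]] [[0.029, 0.991, -0.128, 0.41], [-1.0, 0.028, -0.007, 0.001], [-0.004, 0.128, 0.992, 1.056], [0.0, 0.0, 0.0, 1.0]] dict_keys(['frame', 'mtx', 'cam_to_world'])
```

View pics/scene0.png

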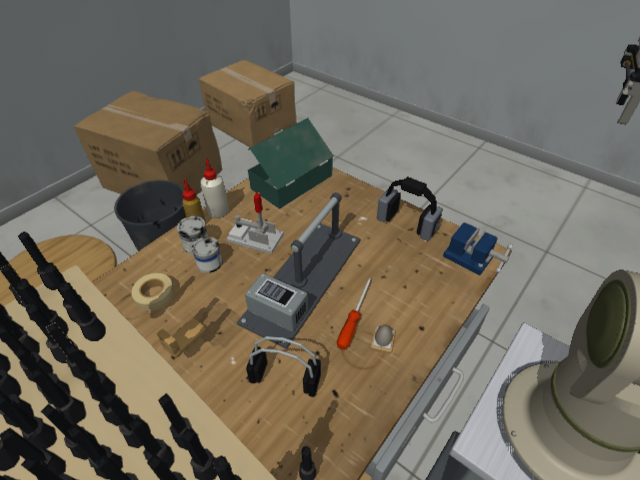

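View pics/top0.png

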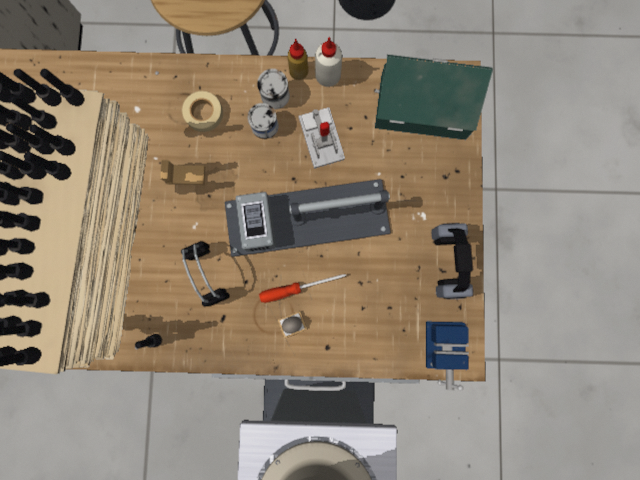

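```bash
python3 - <<'E'
import cv2,numpy as np
t=cv2.imread("pics/top0.png");s=cv2.imread("pics/scene0.png")
def c(i,x,y,w,h,k):return cv2.resize(i[y:y+h,x:x+w],None,fx=k,fy=k,interpolation=cv2.INTER_CUBIC)
cv2.imwrite("pics/a.png",np.vstack([c(t,220,175,180,85,4.0)[:, :720],np.hstack([c(s,235,270,90,65,4),c(s,280,185,90,65,4)])]))
cv2.imwrite("pics/b.png",np.hstack([c(t,420,215,65,90,6),c(s,370,170,65,90,6)]))
E
```

```text
(no output)
```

View pics/a.png

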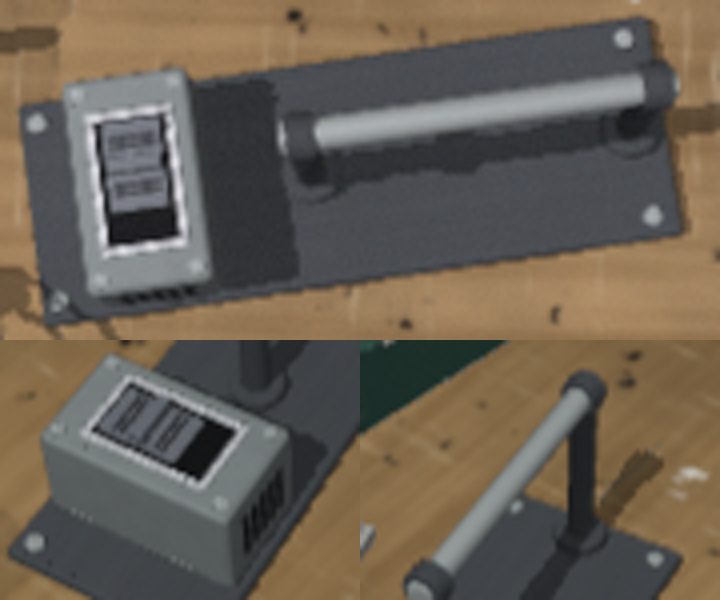

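View pics/b.png

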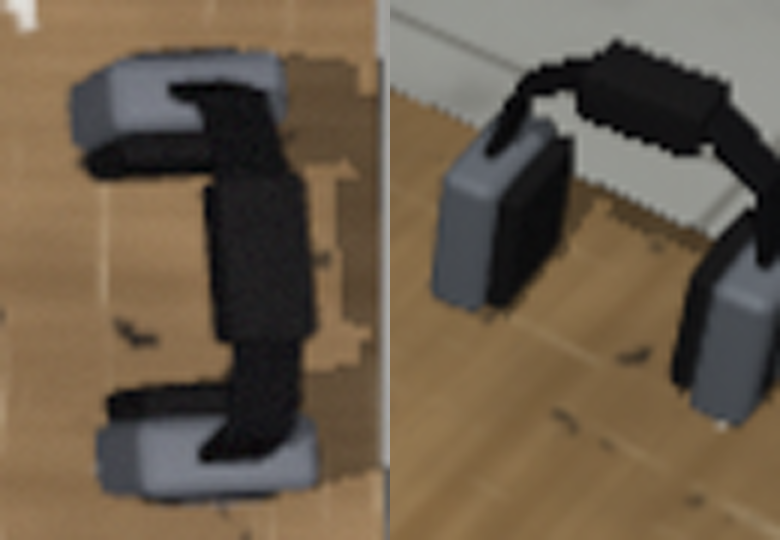

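Plate corners, box-top corners, collars and crown are readable in both views. The ear set to use is at the right: its crown is near top px (463,258) and scene px (414,187). The plain wire set is at the left. The switch is on, with the empty slot on the robot side. Next I'll compute positions.

```bash
cat > h.py <<'E'
import numpy as np,cv2
from scipy.optimize import least_squares
def load(n):
    d=np.load(f"pics/{n}.npz");return d["mtx"],d["cam_to_world"]
def proj(c,P):
    K,T=c;q=(np.asarray(P)-T[:3,3])@T[:3,:3]*[1,-1,-1];q=q@K.T;return q[...,:2]/q[...,2:]
def tri(obs):
    f=lambda X:np.concatenate([proj(c,X)-u for c,u in obs])
    r=least_squares(f,[.5,0,.1]);return r.x,np.abs(r.fun).max()
def Rz(a):return cv2.Rodrigues(np.array([0,0,float(a)]))[0]
E
python3 - <<'E'
from h import *
T,S=load("top0"),load("scene0")
tp=lambda u,v:np.array([220+u/4,175+v/4]); sb=lambda u,v:np.array([235+u/4,270+(v-340)/4]); sr=lambda u,v:np.array([280+(u-360)/4,185+(v-340)/4])
te=lambda u,v:np.array([420+u/6,215+v/6]); se=lambda u,v:np.array([370+(u-390)/6,170+v/6])
P={"box++":(tp(66,88),sb(45,437),(.055,.202,.07)),"box+-":(tp(183,70),sb(110,353),(.055,.138,.07)),
"box--":(tp(212,272),sb(290,433),(-.055,.138,.07)),"box-+":(tp(95,295),sb(235,525),(-.055,.202,.07)),
"col+":(tp(302,135),sr(428,583),(0,.085,.125)),"col-":(tp(657,83),sr(586,388),(0,-.085,.125)),
"ridge":(tp(137,175),sb(153,417),None)}
O=[]
for k,(a,b,m) in P.items():
    x,e=tri([(T,a),(S,b)]);print(k,np.round(x,4),round(e,2))
    if m:O+=[(T,a,m),(S,b,m)]
for a,m in [(tp(22,105),(.06,.235,.01)),(tp(648,17),(.06,-.105,.01)),(tp(683,233),(-.06,-.105,.01)),(tp(45,325),(-.06,.235,.01))]:O.append((T,a,m))
f=lambda p:np.concatenate([proj(c,Rz(p[2])@np.array(m)+[p[0],p[1],p[3]])-u for c,u,m in O])
r=least_squares(f,[.5,0,.1,0],loss='soft_l1');print("station x y yaw z",np.round(r.x,4),np.round(f(r.x).reshape(-1,2),1).tolist())
for k,a,b in [("crown +x outer edge near-left",te(225,175),se(612,42)),("crown +x,-y",te(300,175),se(612,42)),("crown -x,-y",te(312,338),se(730,85)),("crown +x+y top",te(210,180),se(583,80)),("crown -x+y",te(222,340),se(700,128)),
 ("c1",te(260,178),se(597,62)),("c2",te(268,340),se(718,108)),("cc",te(263,259),se(658,84))]:
    x,e=tri([(T,a),(S,b)]);print(k,np.round(x,4),round(e,2))
E
```

```text
box++ [0.6014 0.1764 0.0658] 0.4
box+- [0.6122 0.1179 0.0679] 0.18
box-- [0.5095 0.0987 0.0646] 0.96
box-+ [0.4961 0.1565 0.0627] 1.16
col+ [0.5709 0.0537 0.1242] 0.26
col- [ 0.5992 -0.1134  0.1275] 0.74
ridge [0.5588 0.1387 0.077 ] 0.95
station x y yaw z [ 0.5854 -0.03    0.1758 -0.0043] [[-0.7, -1.0], [-2.1, -0.1], [1.5, -1.1], [-0.4, -0.8], [1.6, 2.0], [0.8, -0.7], [-1.0, 1.0], [-2.1, -0.1], [0.2, 0.7], [-0.0, 1.2], [0.0, 0.7], [-1.1, 2.0], [-0.6, 0.2], [0.2, -0.8], [0.7, 0.1], [0.7, 0.7]]
crown +x outer edge near-left [ 0.5058 -0.2464  0.149 ] 3.11
crown +x,-y [ 0.512  -0.2735  0.1289] 0.54
crown -x,-y [ 0.4616 -0.2761  0.1306] 0.52
crown +x+y top [ 0.5093 -0.2459  0.1285] 0.86
crown -x+y [ 0.4599 -0.2496  0.1274] 0.85
c1 [ 0.5111 -0.2617  0.1266] 0.45
c2 [ 0.4603 -0.2636  0.1281] 0.88
cc [ 0.4854 -0.2621  0.1282] 0.77
```

Careful with the scale: shifts go in shares of 50 mm and turns go in shares of 4 rad. That gives: 0.035 m is 0.7, -0.033 m is -0.66, 0.09 rad / 4 = 0.0225.

Emit:
{"api": "steer_hand", "payload": {
  "steps": [
    [[0.06,0.6,-0.6,-0.4,0,0,0.0225],[0.06,0.7,-0.66,-0.2,0,0,0],[0.06,0.7,-0.66,0,0,0,0],[0.06,0.7,-0.66,0,0,0,0],[0.06,0.7,-0.66,0,0,0,0],[0.06,0.7,-0.66,0,0,0,0],[0.06,0.7,-0.66,0,0,0,0],[0.06,0.7,-0.66,0,0,0,0]]
  ]
}}

```text
time_s: 0.9
ee_pos: [0.4119, -0.3919, 0.2485]
tcp_rot: [[0.985, 0.172, -0.0], [0.172, -0.985, 0.0], [-0.0, -0.0, -1.0]]
ft_force: [0.3, -0.0, -0.5]
finger_gap: 0.0601
gripper_force: 0.0
```

In the tool's units: -0.043 m is -0.86, 0.017 m is 0.34.

```bash
cat > snap.py <<'E'
import sys,cv2,numpy as np
from station import bot
d=bot.get_image(sys.argv[2] if len(sys.argv)>2 else "wrist");n=sys.argv[1]
cv2.imwrite(f"pics/{n}.png",d["frame"][:,:,::-1]);np.savez(f"pics/{n}.npz",**d)
from h import *
c=load(n);P=[[.4855,-.261,.132],[.585,-.03,.133],[.559,.139,.079]]
print(np.round(c[1],3).tolist(),np.round(proj(c,P)).tolist(),[(c[1][:3,:3].T@(np.array(p)-c[1][:3,3]))[2]<0 for p in P])
E
python3 snap.py w1
```

```text
[[0.173, 0.956, 0.237, 0.478], [-0.985, 0.167, 0.042, -0.38], [0.0, -0.241, 0.971, 0.416], [0.0, 0.0, 0.0, 1.0]] [[134.0, 82.0], [-280.0, -186.0], [-430.0, -135.0]] [np.True_, np.True_, np.True_]
```

Emit:
{"api": "steer_hand", "payload": {
  "steps": [
    [[0.06,0.34,-0.86,0,0,0,0],[0.06,0.34,-0.86,0,0,0,0],[0.06,0.34,-0.86,0,0,0,0],[0.06,0.34,-0.86,0,0,0,0],[0.06,0,0,0,0,0,0]]
  ]
}}

```text
time_s: 1.45
ee_pos: [0.4498, -0.2067, 0.2486]
tcp_rot: [[0.984, 0.18, 0.0], [0.18, -0.984, 0.002], [0.0, -0.002, -1.0]]
ft_force: [-0.0, -1.1, 0.8]
finger_gap: 0.0601
gripper_force: 0.0
```

```bash
python3 snap.py w2
```

```text
[[0.181, 0.955, 0.236, 0.515], [-0.983, 0.176, 0.042, -0.195], [-0.002, -0.24, 0.971, 0.416], [0.0, 0.0, 0.0, 1.0]] [[411.0, 194.0], [64.0, -44.0], [-135.0, -22.0]] [np.True_, np.True_, np.True_]
```

In the tool's units: -0.043 m is -0.86, 0.018 m is 0.36.

Emit:
{"api": "steer_hand", "payload": {
  "steps": [
    [[0.03,0.36,-0.86,0,0,0,0],[0.0,0.36,-0.86,0,0,0,0],[0.0,0.36,-0.86,0,0,0,0],[0.0,0.36,-0.86,0,0,0,0],[0.0,0.36,-0.86,0,0,0,0],[0.0,0.36,-0.86,0,0,0,0],[0.0,0.36,-0.86,0,0,0,0],[0.0,0,0,0,0,0,0]]
  ]
}}

```text
time_s: 2.3
ee_pos: [0.5224, 0.1111, 0.2484]
tcp_rot: [[0.984, 0.178, 0.001], [0.178, -0.984, 0.003], [0.001, -0.002, -1.0]]
ft_force: [-0.2, -0.3, 0.4]
finger_gap: 0.0021
gripper_force: 0.0
```

```bash
python3 snap.py w3
```

```text
[[0.179, 0.955, 0.236, 0.588], [-0.984, 0.174, 0.041, 0.123], [-0.002, -0.239, 0.971, 0.416], [0.0, 0.0, 0.0, 1.0]] [[811.0, 368.0], [550.0, 177.0], [294.0, 164.0]] [np.True_, np.True_, np.True_]
```

```bash
python3 - <<'E'
import cv2,numpy as np
c=lambda n,x,y,w,h,k:cv2.resize(cv2.imread(f"pics/{n}.png")[y:y+h,x:x+w],None,fx=k,fy=k,interpolation=cv2.INTER_CUBIC)
cv2.imwrite("pics/m1.png",c("w3",200,70,200,150,4))
cv2.imwrite("pics/m2.png",np.hstack([c("w1",50,0,200,300,2),c("w2",310,90,200,300,2)]))
E
```

```text
(no output)
```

View pics/m1.png

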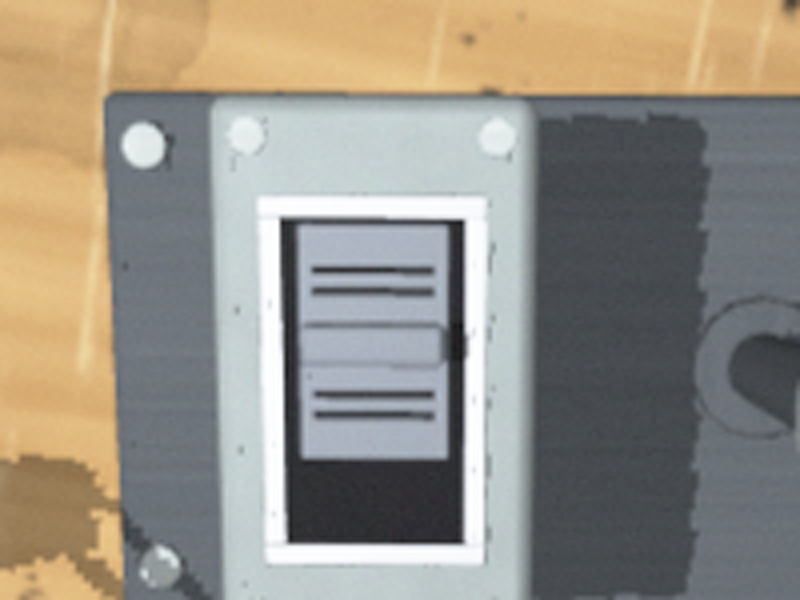

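View pics/m2.png

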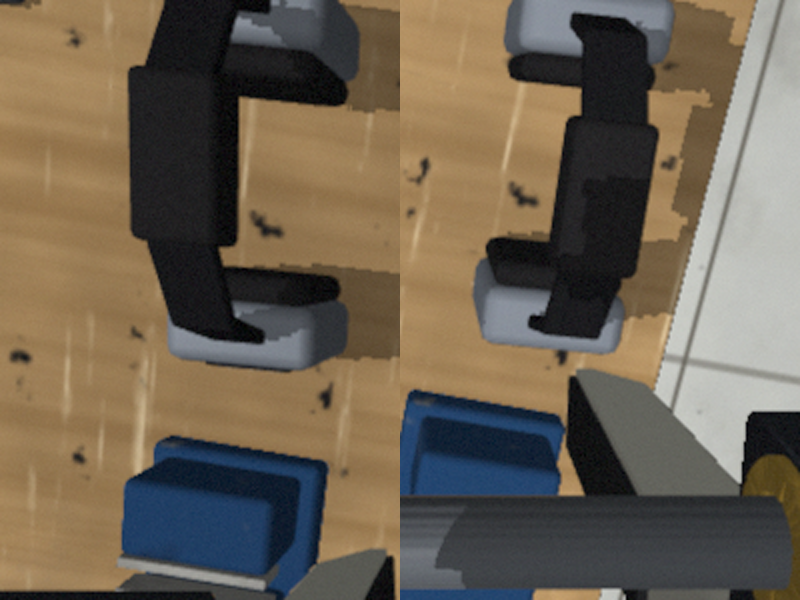

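```bash
cat >> h.py <<'E'
def ray(c,uv,z):
    K,T=c;d=T[:3,:3]@(np.linalg.inv(K)@[uv[0],uv[1],1]*[1,-1,-1]);o=T[:3,3];return o+d*(z-o[2])/d[2]
E
python3 - <<'E'
from h import *
w1,w2,w3,T,S=map(load,("w1","w2","w3","top0","scene0"))
q=lambda u,v:(200+u/4,70+v/4)
for z in(.077,.079):
  print("ridge",ray(w3,q(374,345),z).round(4))
print("tri ridge",tri([(w3,np.array(q(374,345))),(S,np.array([235+153/4,270+77/4]))]))
for n,u in [("box++",(213,100)),("box+-",(530,100))]:print(n,ray(w3,q(*u),.07).round(4))
for z in(.128,.132):
  a=[ray(w1,p,z) for p in((115.5,33),(116.5,119))];b=[ray(w2,p,z) for p in((437.5,152.5),(426.5,227.5))]
  print(z,np.round(a,4).tolist(),np.round(b,4).tolist(),np.mean(a+b,axis=0).round(4),[np.arctan2(*(e[0]-e[1])[[1,0]]).round(3) for e in(a,b)])
E
```

```text
ridge [0.5646 0.1401 0.077 ]
ridge [0.5647 0.14   0.079 ]
tri ridge (array([0.56411778, 0.13990885, 0.07398878]), np.float64(1.3496257289030495))
box++ [0.6041 0.1783 0.07  ]
box+- [0.615  0.1187 0.07  ]
0.128 [[0.5125, -0.2463, 0.128], [0.4613, -0.25, 0.128]] [[0.5148, -0.2728, 0.128], [0.4644, -0.2778, 0.128]] [ 0.4882 -0.2617  0.128 ] [np.float64(0.072), np.float64(0.098)]
0.132 [[0.5121, -0.2481, 0.132], [0.4615, -0.2518, 0.132]] [[0.5148, -0.2718, 0.132], [0.4651, -0.2767, 0.132]] [ 0.4884 -0.2621  0.132 ] [np.float64(0.072), np.float64(0.098)]
```

The wrist view shows the ridge's top centre at px (293,156). That puts it at about (0.5645, 0.140, 0.078), with the switch on. The crown is at about (0.487, −0.262), yaw about 0.075. Next I lower the closed fingers behind the ridge.

In the tool's units: 0.045 m is 0.9, 0.035 m is 0.7.

Emit:
{"api": "steer_hand", "payload": {
  "steps": [
    [[0,0.7,-0.22,0,0,0,0],[0,0.66,-0.2,0,0,0,0],[0,0,0,0.9,0,0,0],[0,0,0,0.9,0,0,0],[0,0,0,0.9,0,0,0],[0,0,0,0.5,0,0,0],[0,0,0,0.27,0,0,0],[0,0,0,0,0,0,0]]
  ]
}}

```text
time_s: 3.15
ee_pos: [0.5841, 0.1358, 0.0737]
tcp_rot: [[0.985, 0.17, -0.002], [0.17, -0.985, -0.002], [-0.003, 0.001, -1.0]]
ft_force: [-0.7, 0.1, -0.0]
finger_gap: 0.0004
gripper_force: 0.0
```

```bash
python3 snap.py w4
```

```text
[[0.171, 0.956, 0.239, 0.65], [-0.985, 0.165, 0.043, 0.148], [0.002, -0.243, 0.97, 0.241], [0.0, 0.0, 0.0, 1.0]] [[1312.0, 762.0], [872.0, 457.0], [302.0, 355.0]] [np.True_, np.True_, np.True_]
```

In the tool's units: -0.006 m is -0.12, -0.005 m is -0.1.

Emit:
{"api": "steer_hand", "payload": {
  "steps": [
    [[0,-0.12,0,0,0,0,0],[0,-0.12,0,0,0,0,0],[0,-0.1,0,0,0,0,0],[0,-0.06,0,0,0,0,0],[0,0,0,0,0,0,0]]
  ]
}}

```text
time_s: 3.7
ee_pos: [0.5638, 0.1346, 0.0755]
tcp_rot: [[0.985, 0.172, -0.0], [0.172, -0.985, -0.0], [-0.0, 0.0, -1.0]]
ft_force: [-0.8, 0.1, -0.0]
finger_gap: 0.0006
gripper_force: 0.0
```

Emit:
{"api": "steer_hand", "payload": {
  "steps": [
    [[0,-0.04,0,0,0,0,0],[0,0,0,0,0,0,0]]
  ]
}}

```text
time_s: 3.9
ee_pos: [0.5626, 0.1344, 0.0752]
tcp_rot: [[0.985, 0.172, 0.0], [0.172, -0.985, 0.0], [0.0, -0.0, -1.0]]
ft_force: [0.2, -0.1, 0.1]
finger_gap: 0.0003
gripper_force: 0.0
```

In the tool's units: -0.045 m is -0.9, -0.04 m is -0.8.

Emit:
{"api": "steer_hand", "payload": {
  "steps": [
    [[0,0.1,0,0,0,0,0],[0,0,0,-0.8,0,0,0],[0,0,0,-0.9,0,0,0],[0,0,0,-0.9,0,0,0],[0,-0.6,0.4,-0.8,0,0,0],[0,0,0,0,0,0,0]]
  ]
}}

```text
time_s: 4.5
ee_pos: [0.5436, 0.11, 0.2469]
tcp_rot: [[0.986, 0.17, 0.006], [0.17, -0.986, 0.0], [0.006, 0.001, -1.0]]
ft_force: [1.4, 0.2, -0.4]
finger_gap: 0.0007
gripper_force: 0.0
```

```bash
python3 snap.py w5; python3 - <<'E'
import cv2
cv2.imwrite("pics/m3.png",cv2.resize(cv2.imread("pics/w5.png")[80:320,160:480],None,fx=2,fy=2))
E
```

```text
[[0.17, 0.958, 0.231, 0.608], [-0.985, 0.165, 0.041, 0.121], [0.001, -0.235, 0.972, 0.414], [0.0, 0.0, 0.0, 1.0]] [[800.0, 391.0], [539.0, 208.0], [287.0, 192.0]] [np.True_, np.True_, np.True_]
```

View pics/m3.png

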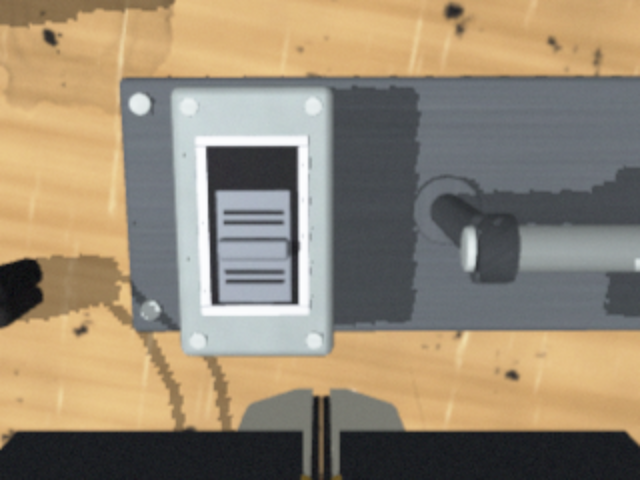

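The switch is off: its plate is at the robot-side end, with the ridge at px (286,204). Next, the crown.

In the tool's units: 0.045 m is 0.9, 0.044 m is 0.88, 0.097 rad / 4 = 0.0243.

Emit:
{"api": "steer_hand", "payload": {
  "steps": [
    [[0.06,-0.3,0.88,0,0,0,0],[0.06,-0.3,0.9,0,0,0,0],[0.06,-0.3,0.9,0,0,0,0],[0.06,-0.3,0.9,0,0,0,0],[0.06,-0.3,0.9,0,0,0,0],[0.06,-0.3,0.9,0,0,0,0],[0.06,-0.3,0.9,0,0,0,0],[0.06,-0.28,0.86,0,0,0,0.0243]]
  ]
}}

```text
time_s: 5.35
ee_pos: [0.4871, -0.262, 0.2408]
tcp_rot: [[0.997, 0.075, -0.002], [0.075, -0.997, 0.001], [-0.002, -0.001, -1.0]]
ft_force: [0.7, 0.4, 0.2]
finger_gap: 0.0583
gripper_force: 0.0
```

Emit:
{"api": "steer_hand", "payload": {
  "steps": [
    [[0.06,0,0,0,0,0,0]]
  ]
}}

```text
time_s: 5.45
ee_pos: [0.4858, -0.2665, 0.2407]
tcp_rot: [[0.998, 0.065, -0.002], [0.065, -0.998, -0.002], [-0.002, 0.002, -1.0]]
ft_force: [-1.0, 0.1, 0.6]
finger_gap: 0.0598
gripper_force: 0.0
```

In the tool's units: 0.04 m is 0.8, 0.03 m is 0.6.

Emit:
{"api": "steer_hand", "payload": {
  "steps": [
    [[0.06,0,0,0.8,0,0,0],[0.06,0,0,0.6,0,0,0],[0.06,0,0,0,0,0,0],[0.06,0,0,0,0,0,0]]
  ]
}}

```text
time_s: 5.85
ee_pos: [0.4877, -0.2593, 0.1716]
tcp_rot: [[0.997, 0.077, -0.002], [0.077, -0.997, 0.001], [-0.002, -0.001, -1.0]]
ft_force: [-0.6, -0.6, -0.2]
finger_gap: 0.0597
gripper_force: 0.0
```

```bash
python3 snap.py w6; python3 - <<'E'
import cv2
cv2.imwrite("pics/m4.png",cv2.imread("pics/w6.png"))
E
```

```text
[[0.078, 0.967, 0.242, 0.555], [-0.997, 0.076, 0.018, -0.254], [-0.001, -0.242, 0.97, 0.339], [0.0, 0.0, 0.0, 1.0]] [[323.0, 270.0], [-186.0, 16.0], [-372.0, 65.0]] [np.True_, np.True_, np.True_]
```

View pics/m4.png

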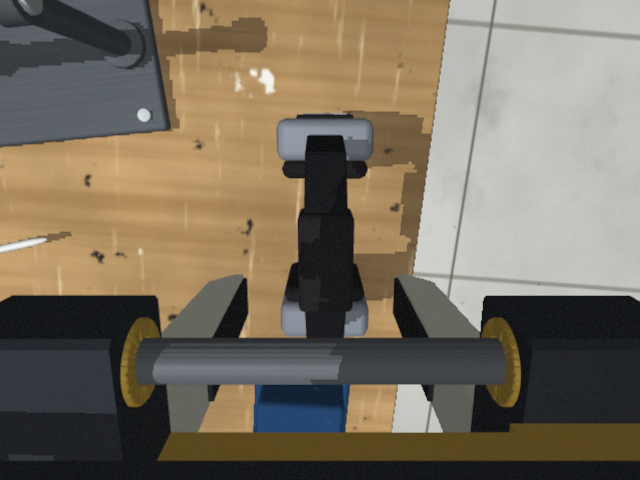

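```bash
python3 - <<'E'
from h import *
c=load("w6");print(c[0][0,0])
for z in (.129,.132):print([ray(c,p,z).round(4).tolist() for p in((300,310),(353,308),(300,211),(353,211))])
print([ray(c,p,.108).round(4).tolist() for p in((300,211),(353,211))])
print(tri([(c,np.array((326.,309))),(load("w2"),np.array((410,227.)))]))
E
```

```text
430.4752871212733
[[0.4616, -0.2507, 0.129], [0.4649, -0.2783, 0.129], [0.5142, -0.2472, 0.129], [0.5163, -0.2733, 0.129]]
[[0.4629, -0.2508, 0.132], [0.4662, -0.278, 0.132], [0.5148, -0.2473, 0.132], [0.5168, -0.2731, 0.132]]
[[0.5102, -0.2465, 0.108], [0.5124, -0.2753, 0.108]]
(array([ 0.4641946 , -0.26462365,  0.13226035]), np.float64(1.3090078580694637))
```

The crown is centred between the fingers at px (326,260). From rays, its centre is (0.4895, −0.262, 0.131).

In the tool's units: 0.025 m is 0.5, 0.003 m is 0.06.

Emit:
{"api": "steer_hand", "payload": {
  "steps": [
    [[0.06,0.04,0.06,0.5,0,0,0],[0.06,0,0,0.4,0,0,0],[0.06,0,0,0.16,0,0,0],[0.06,0,0,0,0,0,0],[0.06,0,0,0,0,0,0]]
  ]
}}

```text
time_s: 6.4
ee_pos: [0.4903, -0.2631, 0.1203]
tcp_rot: [[0.997, 0.076, 0.001], [0.076, -0.997, -0.001], [0.001, 0.001, -1.0]]
ft_force: [-0.6, 0.5, 0.5]
finger_gap: 0.0603
gripper_force: 0.0
```

Emit:
{"api": "steer_hand", "payload": {
  "steps": [
    [[0.0,0,0,0,0,0,0],[0.0,0,0,0,0,0,0],[0.0,0,0,0,0,0,0],[0.0,0,0,0,0,0,0],[0.0,0,0,0,0,0,0],[0.0,0,0,0,0,0,0],[0.0,0,0,0,0,0,0]]
  ]
}}

```text
time_s: 7.1
ee_pos: [0.4897, -0.2629, 0.1194]
tcp_rot: [[0.997, 0.076, -0.0], [0.076, -0.997, 0.0], [0.0, -0.0, -1.0]]
ft_force: [-0.7, 0.7, 3.2]
finger_gap: 0.0276
gripper_force: 30.0
```

In the tool's units: -0.04 m is -0.8, -0.03 m is -0.6, -0.098 rad / 4 = -0.0245.

Emit:
{"api": "steer_hand", "payload": {
  "steps": [
    [[0.0,0,0,-0.4,0,0,0],[0.0,0,0,-0.6,0,0,0],[0.0,0,0,-0.8,0,0,0],[0.0,0,0,-0.8,0,0,0],[0.0,0,0,-0.8,0,0,-0.0245],[0.0,0,0,-0.1,0,0,0],[0,0,0,0,0,0,0]]
  ]
}}

```text
time_s: 7.8
ee_pos: [0.4898, -0.2632, 0.2949]
tcp_rot: [[0.985, 0.172, 0.002], [0.172, -0.985, -0.001], [0.001, 0.001, -1.0]]
ft_force: [-0.6, -0.0, -3.2]
finger_gap: 0.0272
gripper_force: 30.0
```

```bash
python3 - <<'E'
from h import *
c=load("w5")
print(ray(c,(160+580/2,80+249/2),.125).round(4),ray(c,(160+497/2,80+248/2),.125).round(4))
E
```

```text
[0.5762 0.0259 0.125 ] [0.5717 0.0538 0.125 ]
```

In the tool's units: -0.038 m is -0.76, -0.03 m is -0.6.

Emit:
{"api": "steer_hand", "payload": {
  "steps": [
    [[0.0,0.24,-0.4,0,0,0,0],[0.0,0.4,-0.64,0,0,0,0],[0.0,0.5,-0.76,0,0,0,0],[0.0,0.5,-0.76,0,0,0,0],[0.0,0.5,-0.76,0,0,0,0],[0.0,0.36,-0.6,0,0,0,0],[0,0.2,-0.34,0,0,0,0],[0,0,0,0,0,0,0]]
  ]
}}

```text
time_s: 8.6
ee_pos: [0.5856, -0.0259, 0.2916]
tcp_rot: [[0.984, 0.177, -0.004], [0.177, -0.984, 0.002], [-0.003, -0.002, -1.0]]
ft_force: [-0.6, -0.6, -2.1]
finger_gap: 0.0276
gripper_force: 30.0
```

Emit:
{"api": "steer_hand", "payload": {
  "steps": [
    [[0,0,0,0,0,0,0],[0,0,0,0,0,0,0],[0,0,0,0,0,0,0]]
  ]
}}

```text
time_s: 8.9
ee_pos: [0.5853, -0.0313, 0.2937]
tcp_rot: [[0.985, 0.171, -0.001], [0.171, -0.985, -0.0], [-0.001, 0.0, -1.0]]
ft_force: [0.4, 0.5, -1.4]
finger_gap: 0.0273
gripper_force: 30.0
```

```bash
python3 snap.py s2 scene; python3 snap.py t2 top; python3 - <<'E'
import cv2,numpy as np
s=cv2.imread("pics/s2.png")[150:340,220:400];t=cv2.imread("pics/t2.png")[140:330,240:420]
cv2.imwrite("pics/m5.png",cv2.resize(np.hstack([s,t]),None,fx=2.2,fy=2.2))
E
```

```text
[[-0.782, 0.442, -0.439, 0.148], [-0.623, -0.557, 0.549, 0.506], [-0.002, 0.703, 0.711, 0.767], [0.0, 0.0, 0.0, 1.0]] [[414.0, 183.0], [317.0, 217.0], [274.0, 289.0]] [np.True_, np.True_, np.True_]
[[0.029, 0.991, -0.128, 0.41], [-1.0, 0.028, -0.007, 0.001], [-0.004, 0.128, 0.992, 1.056], [0.0, 0.0, 0.0, 1.0]] [[464.0, 259.0], [340.0, 202.0], [253.0, 218.0]] [np.True_, np.True_, np.True_]
```

View pics/m5.png

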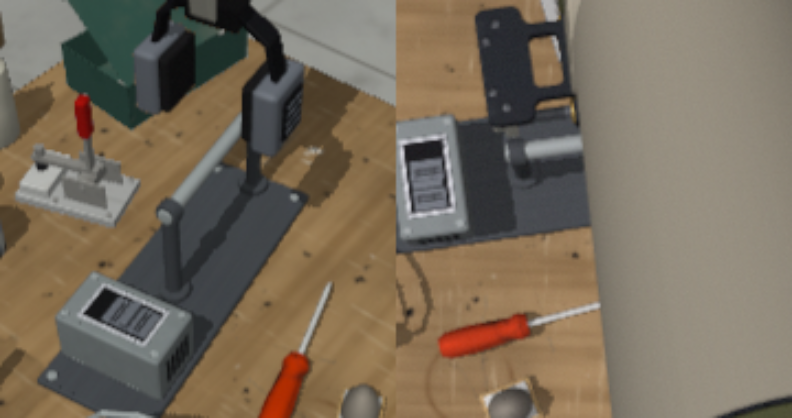

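In the tool's units: 0.03 m is 0.6, 0.02 m is 0.4.

Emit:
{"api": "steer_hand", "payload": {
  "steps": [
    [[0.0,0,0,0.4,0,0,0],[0.0,0,0,0.6,0,0,0],[0.0,0,0,0.6,0,0,0],[0.0,0,0,0.6,0,0,0],[0.0,0,0,0.4,0,0,0],[0.0,0,0,0.2,0,0,0],[0,0,0,0.08,0,0,0],[0,0,0,0,0,0,0]]
  ]
}}

```text
time_s: 9.8
ee_pos: [0.586, -0.03, 0.1505]
tcp_rot: [[0.985, 0.173, 0.0], [0.173, -0.985, -0.0], [0.0, 0.0, -1.0]]
ft_force: [1.7, -1.1, -1.3]
finger_gap: 0.0277
gripper_force: 30.0
```

Emit:
{"api": "steer_hand", "payload": {
  "steps": [
    [[0,0,0,0.04,0,0,0],[0,0,0,0.02,0,0,0],[0,0,0,0,0,0,0]]
  ]
}}

```text
time_s: 10.1
ee_pos: [0.5861, -0.0298, 0.1478]
tcp_rot: [[0.985, 0.173, 0.001], [0.173, -0.985, -0.0], [0.001, 0.0, -1.0]]
ft_force: [0.3, -0.4, -3.2]
finger_gap: 0.0274
gripper_force: 30.0
```

In the tool's units: 0.001 m is 0.02.

Emit:
{"api": "steer_hand", "payload": {
  "steps": [
    [[0,0,0,0.02,0,0,0],[0,0,0,0.02,0,0,0],[0,0,0,0,0,0,0]]
  ]
}}

```text
time_s: 10.4
ee_pos: [0.5858, -0.0298, 0.1452]
tcp_rot: [[0.985, 0.173, -0.0], [0.173, -0.985, -0.0], [-0.0, -0.0, -1.0]]
ft_force: [0.0, 0.0, -2.9]
finger_gap: 0.0277
gripper_force: 30.0
```

Emit:
{"api": "steer_hand", "payload": {
  "steps": [
    [[0,0,0,0.02,0,0,0],[0,0,0,0,0,0,0]]
  ]
}}

```text
time_s: 10.6
ee_pos: [0.5859, -0.0298, 0.1442]
tcp_rot: [[0.985, 0.173, 0.0], [0.173, -0.985, -0.0], [0.0, 0.0, -1.0]]
ft_force: [0.2, 0.1, -2.0]
finger_gap: 0.0278
gripper_force: 30.0
```

Emit:
{"api": "steer_hand", "payload": {
  "steps": [
    [[0,0,0,0.02,0,0,0],[0,0,0,0,0,0,0]]
  ]
}}

```text
time_s: 10.8
ee_pos: [0.586, -0.0298, 0.1441]
tcp_rot: [[0.985, 0.173, 0.001], [0.173, -0.985, -0.0], [0.001, 0.0, -1.0]]
ft_force: [-2.4, -0.0, 7.1]
finger_gap: 0.0277
gripper_force: 30.0
```

Emit:
{"api": "steer_hand", "payload": {
  "steps": [
    [[0.03,0,0,0,0,0,0],[0.035,0,0,0,0,0,0],[0.05,0,0,0,0,0,0],[0.055,0,0,0,0,0,0],[0.055,0,0,0,0,0,0],[0.055,0,0,0,0,0,0]]
  ]
}}

```text
time_s: 11.4
ee_pos: [0.5858, -0.0298, 0.1432]
tcp_rot: [[0.985, 0.173, -0.0], [0.173, -0.985, -0.0], [-0.0, -0.0, -1.0]]
ft_force: [-0.1, -0.3, 0.1]
finger_gap: 0.0547
gripper_force: 0.0
```

Emit:
{"api": "steer_hand", "payload": {
  "steps": [
    [[0.055,0,0,-0.4,0,0,0],[0.055,0,0,-0.6,0,0,0],[0.055,0,0,-0.8,0,0,0],[0.055,0,0,-0.4,0,0,0],[0.055,0,0,0,0,0,0],[0.055,0,0,0,0,0,0]]
  ]
}}

```text
time_s: 12.0
ee_pos: [0.5856, -0.0299, 0.2531]
tcp_rot: [[0.985, 0.173, 0.0], [0.173, -0.985, -0.0], [0.0, 0.0, -1.0]]
ft_force: [-0.2, -0.6, -0.7]
finger_gap: 0.0553
gripper_force: 0.0
```

```bash
python3 snap.py s3 scene;python3 snap.py w7; python3 - <<'E'
import cv2,numpy as np
s=cv2.imread("pics/s3.png")[170:350,220:400];t=cv2.imread("pics/w7.png")[::1,::1]
cv2.imwrite("pics/m6.png",np.hstack([cv2.resize(s,(400,400)),cv2.resize(t[80:480,120:520],(400,400))]))
E
```

```text
[[-0.782, 0.442, -0.439, 0.148], [-0.623, -0.557, 0.549, 0.506], [-0.002, 0.703, 0.711, 0.767], [0.0, 0.0, 0.0, 1.0]] [[414.0, 183.0], [317.0, 217.0], [274.0, 289.0]] [np.True_, np.True_, np.True_]
[[0.174, 0.956, 0.238, 0.651], [-0.985, 0.168, 0.043, -0.018], [0.001, -0.242, 0.97, 0.419], [0.0, 0.0, 0.0, 1.0]] [[596.0, 406.0], [320.0, 230.0], [107.0, 210.0]] [np.True_, np.True_, np.True_]
```

View pics/m6.png

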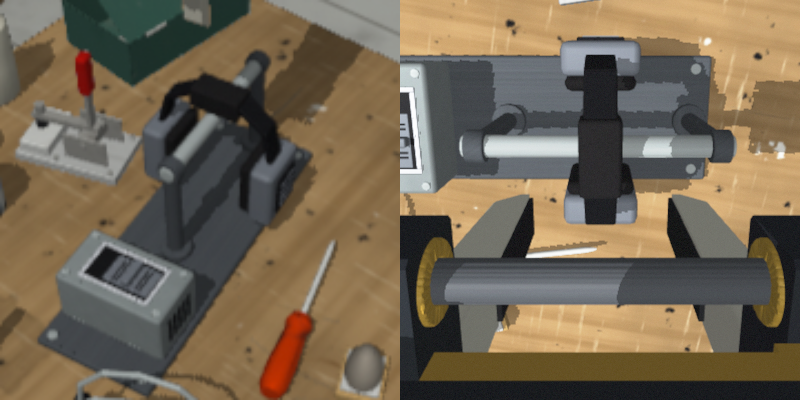

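The ear defenders hang on the bar's middle with one cup on each side. Next, the switch back to on.

In the tool's units: -0.043 m is -0.86, -0.042 m is -0.84.

```bash
python3 - <<'E'
from h import *
print(ray(load("w5"),(286.5,204.5),.079))
E
```

```text
[0.54916372 0.1376308  0.079     ]
```

Emit:
{"api": "steer_hand", "payload": {
  "steps": [
    [[0,-0.14,-0.86,0,0,0,0],[0,-0.14,-0.86,0,0,0,0],[0,-0.14,-0.86,0,0,0,0],[0,-0.14,-0.84,0,0,0,0],[0,0,0,0,0,0,0],[0,0,0,0,0,0,0]]
  ]
}}

```text
time_s: 12.7
ee_pos: [0.5279, 0.1344, 0.2521]
tcp_rot: [[0.984, 0.175, -0.002], [0.175, -0.984, -0.001], [-0.002, 0.0, -1.0]]
ft_force: [0.1, -0.6, -0.3]
finger_gap: 0.0113
gripper_force: 0.0
```

In the tool's units: 0.045 m is 0.9, 0.04 m is 0.8.

Emit:
{"api": "steer_hand", "payload": {
  "steps": [
    [[0,0,0,0.8,0,0,0],[0,0,0,0.9,0,0,0],[0,0,0,0.9,0,0,0],[0,0,0,0.6,0,0,0],[0,0,0,0.35,0,0,0],[0,0,0,0,0,0,0],[0,0,0,0,0,0,0]]
  ]
}}

```text
time_s: 13.4
ee_pos: [0.5287, 0.1321, 0.0749]
tcp_rot: [[0.985, 0.171, -0.002], [0.171, -0.985, -0.001], [-0.002, 0.001, -1.0]]
ft_force: [-0.3, 0.6, 0.6]
finger_gap: 0.0004
gripper_force: 0.0
```

Emit:
{"api": "steer_hand", "payload": {
  "steps": [
    [[0,0.12,0,0,0,0,0],[0,0.12,0,0,0,0,0],[0,0.1,0,0,0,0,0],[0,0.06,0,0,0,0,0],[0,0.04,0,0,0,0,0],[0,0.02,0,0,0,0,0],[0,0,0,0,0,0,0]]
  ]
}}

```text
time_s: 14.1
ee_pos: [0.5514, 0.1379, 0.0758]
tcp_rot: [[0.985, 0.173, 0.0], [0.173, -0.985, 0.0], [0.0, -0.0, -1.0]]
ft_force: [-0.3, 0.3, -0.2]
finger_gap: 0.0005
gripper_force: 0.0
```

In the tool's units: -0.045 m is -0.9, -0.008 m is -0.16.

Emit:
{"api": "steer_hand", "payload": {
  "steps": [
    [[0,-0.1,0,0,0,0,0],[0,0,0,-0.8,0,0,0],[0,0,0,-0.9,0,0,0],[0,0,0,-0.9,0,0,0],[0,-0.16,0.52,-0.8,0,0,0],[0,0,0,0,0,0,0],[0,0,0,0,0,0,0]]
  ]
}}

```text
time_s: 14.8
ee_pos: [0.5429, 0.1093, 0.2464]
tcp_rot: [[0.985, 0.172, 0.002], [0.172, -0.985, 0.0], [0.002, 0.0, -1.0]]
ft_force: [-1.0, 0.5, 0.8]
finger_gap: 0.0003
gripper_force: 0.0
```

```bash
python3 snap.py w8; python3 - <<'E'
from h import *
t=cv2.imread("pics/w5.png")[168:236,266:308]  # switch plate patch in w5
c=cv2.imread("pics/w8.png");r=cv2.matchTemplate(c,t,cv2.TM_CCOEFF_NORMED);_,v,_,(x,y)=cv2.minMaxLoc(r)
print(v,x,y,"ridge",ray(load("w8"),(x+20.5,y+36.5),.079))
s=[cv2.imread(f"pics/{n}.png").astype(int) for n in("s3","scene0")]
from station import bot
cv2.imwrite("pics/s4.png",bot.get_image("scene")["frame"][:,:,::-1]);n=cv2.imread("pics/s4.png").astype(int)
d=(np.abs(n-s[0]).max(2)>40);e=(np.abs(n-s[1]).max(2)>40)
for nm,(a,b,w,h) in dict(hung=(285,190,80,110),plain=(235,325,95,75),screw=(330,275,45,75),jig=(150,285,80,75)).items():print(nm,d[b:b+h,a:a+w].sum(),e[b:b+h,a:a+w].sum())
E
```

```text
[[0.172, 0.957, 0.235, 0.608], [-0.985, 0.167, 0.042, 0.121], [0.001, -0.239, 0.971, 0.414], [0.0, 0.0, 0.0, 1.0]] [[800.0, 390.0], [539.0, 207.0], [286.0, 190.0]] [np.True_, np.True_, np.True_]
0.5130440592765808 343 331 ridge [0.41830201 0.04930216 0.079     ]
hung 633 2545
plain 0 0
screw 0 0
jig 0 0
```

```bash
python3 - <<'E'
from h import *
t=cv2.imread("pics/w5.png")[183:225,271:303]
c=cv2.imread("pics/w8.png")[130:250,250:330];r=cv2.matchTemplate(c,t,cv2.TM_CCOEFF_NORMED);_,v,_,(x,y)=cv2.minMaxLoc(r)
print(v,x+250-271,y+130-183,"ridge",ray(load("w8"),(x+250+15.5,y+130+21.5),.079))
a,b=[cv2.imread(f"pics/{n}.png").astype(int) for n in("s3","s4")]
d=np.abs(a-b).max(2)>40;ys,xs=np.nonzero(d[190:300,285:365]);print(np.histogram(xs+285,8)[0],np.histogram(ys+190,8)[0],xs.min()+285,xs.max()+285,ys.min()+190,ys.max()+190)
print(proj(load("scene0"),[[.5429,.1093,.2464],[.5856,-.03,.157],[.66,-.017,.06],[.51,-.043,.06]]))
E
```

```text
0.845680832862854 -1 -22 ridge [0.56482406 0.14037197 0.079     ]
[258  38  64   6  13  32 110 112] [100 160 205 115   0   0   0  53] 285 364 190 299
[[285.16494424 222.0705436 ]
 [317.03440557 208.82703258]
 [288.47611335 230.20877679]
 [348.17785953 253.59577786]]
```

```bash
python3 - <<'E'
import cv2
a,b=[cv2.imread(f"pics/{n}.png") for n in("s3","s4")]
for x,y,w,h in((305,200,30,25),(328,235,35,36)):
    _,v,_,p=cv2.minMaxLoc(cv2.matchTemplate(b[y-10:y+h+10,x-10:x+w+10],a[y:y+h,x:x+w],cv2.TM_CCOEFF_NORMED));print(v,p[0]-10,p[1]-10)
from station import bot
print(bot.job_done())
E
```

```text
0.9637837409973145 0 0
0.9852619171142578 0 0
the job is handed in; nothing more can be done
None
```

The job is done and handed in at about 15 s of the 64 s allowed: I slid the switch to off, hung the electronic ear defenders over the middle of the bar with one cup on each side, slid the switch back to on, and the final camera check showed the ear defenders in place and the plain set, screwdriver and jig unmoved.

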